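Clamp the optical cell in the photometer's light path

ROBOT

A 6-joint arm with a two-finger parallel gripper is mounted at the origin on the work surface. World frame = base frame: x ahead of the robot, y to its left, z up, the work surface at z = 0. Lengths are in m, angles in rad, forces in N, time in s.
With the tool pointing down it reaches from about 0.3 to 0.825 m from the base axis. Payload 5.4 kg.
Tool frame: the origin (TCP) lies on the centre line of the jaws, within the pads' length; the fingertips stand 25 mm ahead of it and the grasp point (between the pads) lies 6 mm ahead of it; z points along the fingers, y is the line along which they close (so a half turn about z gives the same grasp; the last joint's range is limited). The gripper opens to 92 mm and grips with 3 to 60 N. Pads are 20 mm wide; open, the fingers measure 128 mm over their backs; the gripper's body (75 mm by 189 mm) begins 69 mm behind the grasp point.
Start: joints at [-1.518, 0.158, 1.597, -0, 1.386, -0.21], TCP at [0.149, -0.555, 0.24] pointing down, gripper open.
Joint ranges: [-2.91, 2.91], [-0.94, 2.29], [0.18, 2.7], [-1.29, 4.43], [0.17, 2.64], [-3, 3]. Speed limits (rad/s): [2.57, 2.57, 3.14, 3.14, 3.14, 3.14].

INTERFACE

Orientations are given as a rotation vector (axis times angle).
In Python, from workcell import get_obs, imaging, robot gives the robot as it stands.
- The arm moves only by the tool send_rows, never from a script. Its argument "deltas" is one flat list of numbers, 6 for each row, row after row: the shift along the world's x, y, z normalised to -1 to 1, where 1 is 50 cm, then the turn, a rotation vector about the world's x, y, z normalised to -1 to 1, where 1 is 360 degrees. A call has 1 to 10 rows; each row is the pose to reach, as a shift and turn from the pose commanded when the call began, turning the shorter way round; what a row does not reach only later rows make up. A row lasts 1/10 s, in which the tool goes at most 50 mm and 8.59 degrees, less where a joint would pass 70% of its speed; a pose out of reach is approached as far as the arm can. A call with a number of a shift or a turn outside -1 to 1 is refused whole. A call with a gripper value outside its range is refused whole. "fingers" is the closure, from 0 (fully open) to 1 (shut), set as the call begins (left out, the last holds). The fingers move at their own pace and stop on an object; "grip_force" is the grip in N (left out, the last holds). Time passes only in rows, so rows that repeat a pose let the fingers close. It gives the time, the measured TCP pose, the force, the opening and the grip force at its end, in the units of the state.
- get_obs(): the state, without advancing time (a new reading comes with each control period).
- imaging.camera(name): name is "scene" or "top"; returns a dict with "image" (384x512x3 uint8, red, green, blue), "intrinsics" (3x3 intrinsics, pixels), "distortion" ([k1, k2, p1, p2, k3] as OpenCV has them; the pictures are not rectified), "world_from_camera" (4x4, takes a point from camera to world coordinates). Camera axes: x right, y up, looking along -z (the intrinsics and any distortion apply to the point x, -y, -z); pixel columns grow to the right and rows downward; lengths in m; the calibration is good to about 2 mm. A picture is of the moment at which its call begins. There is no depth.
- robot.job_done(): hands the job in; it is judged then, once.
The state is a dict: "time_s": time; "joint_pos": joint angles; "joint_vel": joint speeds; "joint_torque": joint torques, N m; "eef_pos": TCP position; "tool_rot": TCP orientation; "contact_force": force on the tool from outside, world axes, zero at the start; "ft_torque": the same for the moment, N m; "opening": finger opening in m; "finger_force": force on a finger pad.
Only numpy, scipy, OpenCV 4.12 (cv2) and the standard library are available. Lean on these libraries where they do the work, as an engineer would, in place of code of your own. Each camera call takes 0.05 s, during which the arm holds its last target. There are 200 camera calls.

TASK

Take the glass optical cell from the red tray and stand it in the photometer's channel between jaw and stop, with its two clear faces towards the lamp and the detector. Then slide the clamp jaw up by its post until its sprung pad holds the cell square and snug against the stop, gently, as it is glass, and leave it clamped there; leave everything else where it is.

Things in the scene. Friction and masses are not known exactly. Their poses are not given: they have to be found in the camera images.
- cell_mid (a point): Centre of the optical cell, 37.5 mm above its underside; the cell's axes, z up. Upright square glass cell, 32 x 32 mm, 75 mm tall, about 0.12 kg, on the tray's floor. Clear faces look along its own +y and -y (alike); the faces along +x and -x are white, ribbed, opaque. The ridge on its cap runs along y, from clear face to clear face. Hold it by any two opposite faces.
- cell: The same optical cell as a body; origin at the centre of its underside, axes as for its centre. Its glass body is 62 mm high; above it a 28 x 28 x 8 mm cap and a ridge 6 mm wide, 28 mm long, 5 mm high. It fits the channel at any quarter turn, but light passes only along its y axis.
- light (a point): Middle of the light path, 31 mm above the channel floor; fixed. Light runs along this frame's y from the black lamp housing (+y) to the white detector housing (-y); the housings' inner faces are 78 mm to either side (lens barrels reach in to 72 mm), their tops 35 mm above this point. +x points from jaw to stop. A cell on the channel floor has its centre 6.5 mm above this point.
- channel (a point): On the channel floor straight below the middle of the light path; axes as the light's. The flat channel runs along x, 45 mm to either side of here, 36 mm wide between rails 8 mm wide and 8 mm high. A cell put down with its centre 16 mm on the -x side is clear of the stop, wherever that is, and of the jaw; the jaw then slides it up to the stop.
- photometer: The photometer: grey plate 270 x 330 x 14 mm, fixed; origin on the table below the light, axes as the light's; it reaches 160 mm to -x, 110 mm to +x. The stop, an aluminium block 34 mm wide across the channel, 26 mm high, was locked by the last user with its face anywhere from 10 to 24 mm on the +x side of the light: it is rigid, its place is not reported and must be felt.
- jaw_grip (a point): On the axis of the clamp jaw's square black post (16 x 16 mm, upright), 20 mm below its top, 52 mm above the channel floor; axes as the light's. Jaw and post slide along x only, up to 76 mm, with a steady friction of about 10 N, and stay where left. Push up to the stop until the pad is pressed back about 3 mm (some 4 to 5 N beyond the sliding force), then let go; over 15 N would crack the cell.
- jaw: The same jaw as a part; origin on the post's axis at channel floor height. Its flat pad, an aluminium block 34 mm wide and 26 mm high, has its face 50 mm on the +x side of the post's axis and is sprung: it yields up to 5 mm at 1.5 N per mm, then is solid. A bar 14 mm high joins pad and post. As found, the pad's face is 55 to 75 mm on the -x side of the light.
- tray: Red tray 260 x 220 x 18 mm, fixed; origin under its centre, floor 5 mm above the table.
- pipette: Blue and white pipette, 205 mm long, 24 mm thick, lying on the tray along its x; a bystander.
- jar: Closed jar, 40 mm wide, 30 mm high, on the tray; a bystander.
- bottle: White bottle, 70 mm wide, 160 mm high; a bystander.
- beaker: Glass beaker, 70 mm wide, 90 mm high; a bystander.
- tipbox: Blue box with compartments, 120 x 85 x 50 mm; a bystander.

How it is judged:
On the way:
1. the cell stands on the channel floor between the rails, let go, clear faces to lamp and detector (z of cell_mid in the frame of light between 0.0035 and 0.0095 m and y of cell_mid in the frame of light between -0.004 and 0.004 m and x of cell_mid in the frame of light between -0.035 and 0.016 m and angle between cell_mid's own z axis and vertical below 0.1 rad and angle between the y axis of cell_mid and the y axis of light, either way round below 0.2 rad and contact force between the fingers and cell below 0.1 N), for 0.2 s.
At the end, for the whole second after the job is handed in: Cell upright (0.06 rad) on the channel floor (3 mm), within 4 mm of the channel's middle line, its centre 12 mm before to 14 mm past the light, clear faces square to the light within 0.04 rad, clamped against the stop by the jaw with over 2.5 N, at rest (z of cell_mid in the frame of light between 0.0035 and 0.0095 m and y of cell_mid in the frame of light between -0.004 and 0.004 m and x of cell_mid in the frame of light between -0.012 and 0.014 m and angle between cell_mid's own z axis and vertical below 0.06 rad and angle between the y axis of cell_mid and the y axis of light, either way round below 0.04 rad and contact force between jaw and cell above 2.5 N and linear speed of cell below 0.01 m/s); the robot touches nothing.
It fails at once if the jaw pressed the glass cell with more than 15 N (contact force between jaw and cell above 15 N).
It fails at once if the cell was driven against the photometer with more than 30 N (contact force between cell and photometer above 30 N).
It fails at once if a bystander was moved more than 25 mm (distance of any of pipette, jar, bottle, beaker, tipbox from where it was at the start of the episode above 0.025 m).
It also fails if it takes over 72 s, if anything falls off the work surface, if the arm or the gripper's body presses on something with over 40 N, if the wrist force passes 120 N, or if a joint passes its speed limit or range.

## Working session

There is one attempt and no reset: what is moved stays moved. The work goes in short steps, Python scripts to look and compute and a tool call to move; the robot and the scene stay as the last step left them, time stands still between calls to the robot, and variables do not carry over. Pictures are saved under pics/ and viewed, at most 10 in all, crops included, and the job is handed in when it is done.

Besides the shell and the picture viewer there is one more tool, called by a JSON object that holds its "op" and its "data", one argument or row to a line. send_rows: Moves the arm, as the interface text tells. Its arguments: {"type":"object","properties":{"deltas":{"type":"array"},"fingers":{"type":"number"},"grip_force":{"type":"number"}},"required":["deltas"]}

```bash
mkdir -p pics; ls
python3 - <<'E'
from workcell import get_obs, imaging, robot
import cv2,pickle
o=get_obs();print({k:o[k] for k in("time_s","eef_pos","tool_rot","contact_force","opening")})
d={}
for n in("scene","top"):
    c=imaging.camera(n);d[n]=c
    cv2.imwrite(f"pics/{n}0.png",cv2.resize(c["image"][:,:,::-1],(800,600),interpolation=cv2.INTER_CUBIC))
    print(n,c["world_from_camera"].round(3).tolist(),c["intrinsics"].tolist(),c["distortion"])
pickle.dump(d,open("cams.pkl","wb"))
E
```

```text
pics
{'time_s': 0.0, 'eef_pos': array([ 0.14932071, -0.55468178,  0.23863719]), 'tool_rot': array([-3.11267548e+00, -4.11393316e-01, -2.37418247e-04]), 'contact_force': array([ 0.04097212, -0.33203973,  0.44062218]), 'opening': 0.09197804693606257}
scene [[-0.626, -0.503, 0.596, 1.309], [0.78, -0.389, 0.49, 0.551], [-0.015, 0.772, 0.636, 0.87], [0.0, 0.0, 0.0, 1.0]] [[401.15833744507603, 0.0, 254.64866299754993], [0.0, 401.15833744507603, 195.36097142813006], [0.0, 0.0, 1.0]] [0.01740235 0.         0.         0.         0.        ]
top [[-0.061, 0.977, -0.205, 0.331], [-0.998, -0.059, 0.016, -0.061], [0.004, 0.205, 0.979, 1.262], [0.0, 0.0, 0.0, 1.0]] [[383.94328494789295, 0.0, 257.0473718465129], [0.0, 383.94328494789295, 190.93578171517882], [0.0, 0.0, 1.0]] [-0.13060505  0.          0.          0.          0.        ]
```

View pics/scene0.png

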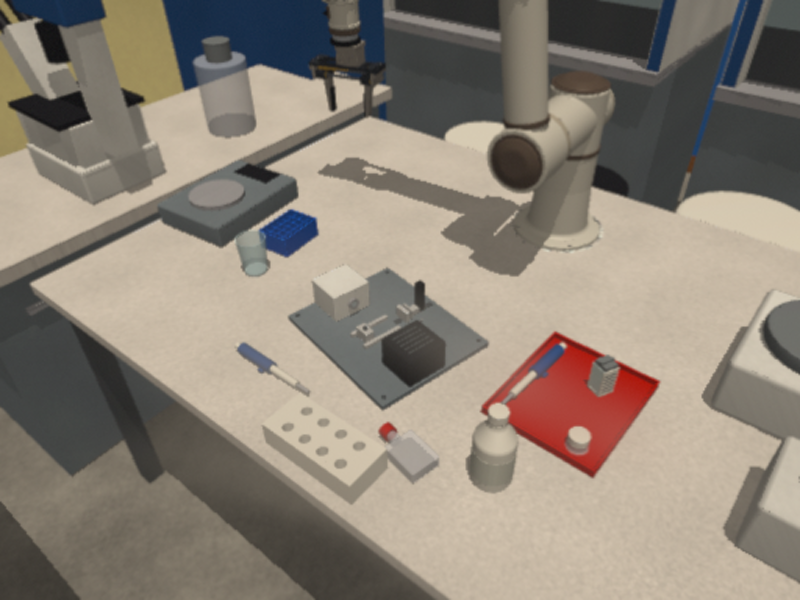

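View pics/top0.png

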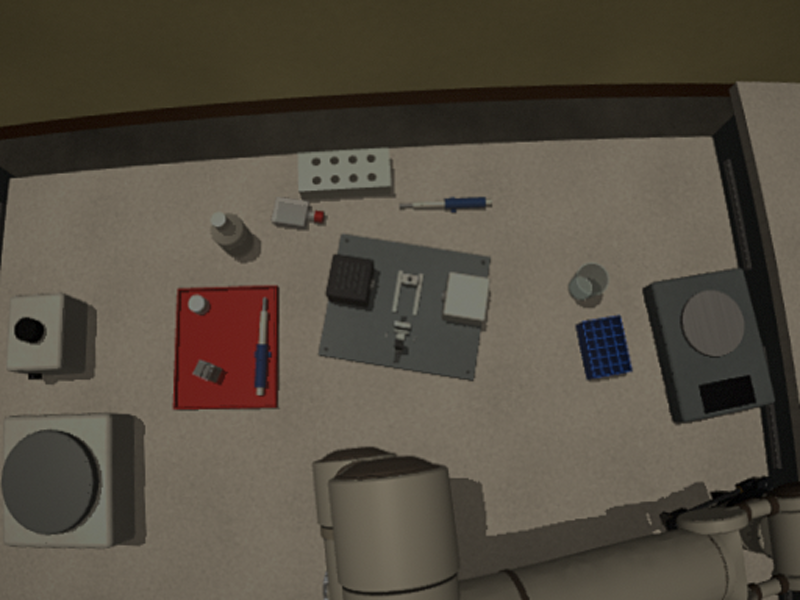

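The top view shows the cell at about (208,370), the photometer plate at about (405,307) with the black lamp at (352,280), white detector at (467,297) and post at about (400,345). I'll enlarge the relevant parts, with pixel ticks.

Run:
```python
import cv2,pickle,numpy as np
d=pickle.load(open("cams.pkl","rb"))
def crop(n,x0,y0,w,h,s):
    im=cv2.resize(d[n]["image"][y0:y0+h,x0:x0+w,::-1],None,fx=s,fy=s,interpolation=cv2.INTER_CUBIC)
    im=cv2.convertScaleAbs(im,alpha=1.5)
    for x in range((x0+9)//10*10,x0+w,10):
        cv2.line(im,(int((x-x0+.5)*s),0),(int((x-x0+.5)*s),6),(0,255,255),1)
        if x%20==0: cv2.putText(im,str(x),(int((x-x0+.5)*s)-8,16),0,.35,(0,255,255),1)
    for y in range((y0+9)//10*10,y0+h,10):
        cv2.line(im,(0,int((y-y0+.5)*s)),(6,int((y-y0+.5)*s)),(0,255,255),1)
        if y%20==0: cv2.putText(im,str(y),(8,int((y-y0+.5)*s)+4),0,.35,(0,255,255),1)
    return im
a=crop("top",200,148,120,98,6.0)   # photometer
cv2.imwrite("pics/a.png",a)
b=np.hstack([crop("top",110,222,40,45,10),crop("scene",365,220,40,45,10)])
cv2.imwrite("pics/b.png",b)
cv2.imwrite("pics/c.png",crop("scene",183,168,132,96,6))
```

```text
(no output)
```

View pics/a.png

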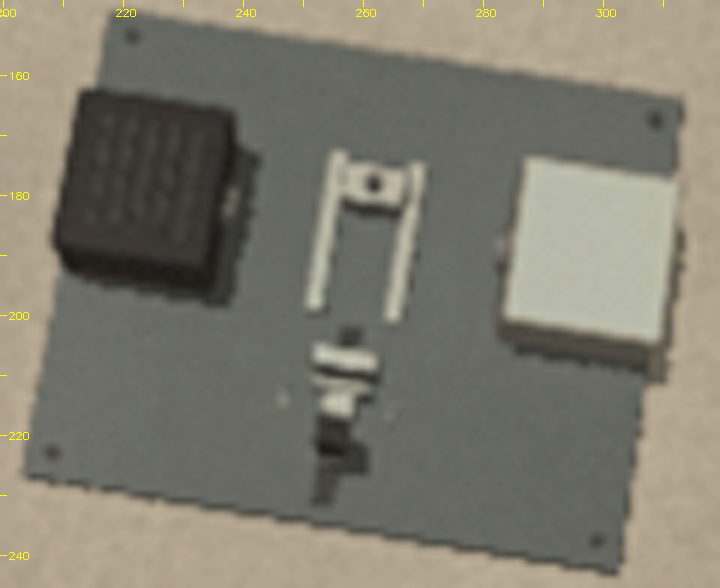

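View pics/b.png

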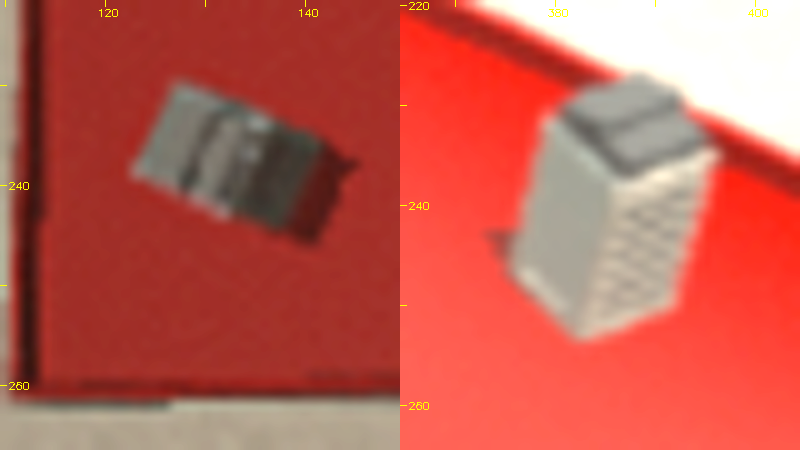

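View pics/c.png

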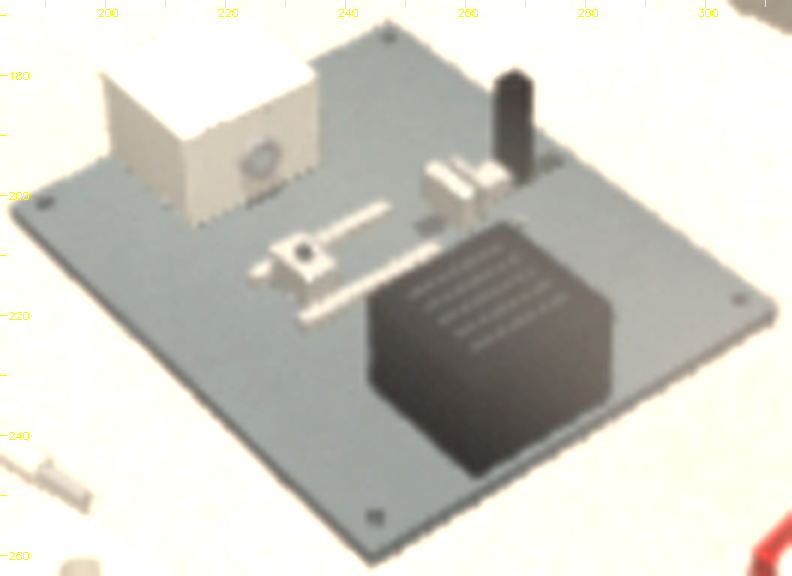

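Enlarged: plate corners and rail ends are clear in both views (top crop corners (110,12),(684,98),(618,573),(25,475)). The cell's smooth face is on the left in the scene view and its ribbed face on the right. Post top is at crop c (513,75).

```bash
cat > h.py <<'E'
import cv2,pickle,numpy as np
from scipy.optimize import least_squares
D=pickle.load(open("cams.pkl","rb"))
def proj(n,P,d=D):
    c=d[n];M=np.linalg.inv(c["world_from_camera"]);F=np.diag([1.,-1,-1])
    R=F@M[:3,:3];t=F@M[:3,3]
    return cv2.projectPoints(np.array(P,float),cv2.Rodrigues(R)[0],t,c["intrinsics"],c["distortion"])[0][:,0]
def world(p,L):
    c,s=np.cos(p[2]),np.sin(p[2]);L=np.array(L,float)
    return np.c_[p[0]+c*L[:,0]-s*L[:,1],p[1]+s*L[:,0]+c*L[:,1],L[:,2]]
A=lambda v:np.array(v)/6+[199.5,147.5]
C=lambda v:np.array(v)/6+[182.5,167.5]
BT=lambda v:np.array(v)/10+[109.5,221.5]
BS=lambda v:(np.array(v)-[400,0])/10+[364.5,219.5]
def fit(obs,p0):
    f=lambda p:np.concatenate([(proj(n,world(p,L))-u).ravel() for n,L,u in obs])
    r=least_squares(f,p0,loss="soft_l1");return r.x,f(r.x).reshape(-1,2)
E
python3 - <<'E'
from h import *
z=.014
Lp=[(.11,.165,z),(.11,-.165,z),(-.16,-.165,z),(-.16,.165,z)]
T=("top",Lp,A([(110,12),(684,98),(618,573),(25,475)]))
S=("scene",Lp,C([(373,563),(12,210),(388,20),(777,315)]))
p0=[.5,-.1,-.1]
for k in([T],[S],[T,S]):
    p,r=fit(k,p0);print(p.round(4),r.round(1).tolist())
for zr in(.022,.03):
    Lr=[(.045,.022,zr),(-.045,.022,zr),(.045,-.022,zr),(-.045,-.022,zr)]
    R=("top",Lr,A([(338,150),(314,310),(419,164),(393,321)]))
    q,r=fit([R],p0);print("rail",zr,q.round(4),r.round(1).tolist())
# housing tops check
for zf in(.014,):
    # pad, post
    g=least_squares(lambda x:(proj("scene",world(p,[(x[0],0,zf+.072)]))[0]-C((513,74))),[-.11]);print("post x",g.x,g.fun)
    g=least_squares(lambda x:(proj("top",world(p,[(x[0],.017,zf+.026),(x[0],-.017,zf+.026)]))-A([(316,344),(380,352)])).ravel(),[-.06]);print("pad face x",g.x,g.fun)
    g=least_squares(lambda x:(proj("top",world(p,[(x[0],.017,zf+.026),(x[0],-.017,zf+.026)]))-A([(338,193),(405,203)])).ravel(),[.01]);print("stop face x",g.x,g.fun)
# cell
hb=.016
Ls=[(-hb,hb,.005),(hb,hb,.005),(-hb,-hb,.005),(-hb,hb,.067),(hb,hb,.067),(-hb,-hb,.067)]
Sc=("scene",Ls,BS([(580,342),(510,275),(678,306),(610,180),(548,116),(717,153)]))
c,r=fit([Sc],[.48,.26,-2.3]);print("cell scene",c.round(4),r.round(1).tolist())
x=proj("top",world(c,[(a,b,h) for h in(.005,.067) for a,b in((hb,hb),(hb,-hb),(-hb,-hb),(-hb,hb))]))
print(((x-[109.5,221.5])*10).round().tolist())
E
```

```text
[ 0.6026 -0.0934 -0.2198] [[-0.1, -0.5], [0.2, -0.0], [0.5, 0.1], [-0.7, 0.4]]
[ 0.6081 -0.088  -0.2171] [[-0.3, -0.0], [-1.3, -0.0], [0.5, 0.6], [0.9, -0.7]]
[ 0.6039 -0.0919 -0.2184] [[-0.6, -0.8], [-0.3, -0.4], [0.1, -0.4], [-1.1, 0.1], [-0.5, -1.5], [-1.1, -1.2], [0.5, -0.3], [0.6, -1.9]]
rail 0.022 [ 0.6036 -0.0934 -0.2164] [[0.2, 0.3], [-0.0, -0.2], [-0.2, -0.1], [0.0, 0.0]]
rail 0.03 [ 0.6018 -0.0932 -0.2163] [[0.2, 0.2], [-0.1, -0.1], [-0.2, -0.2], [0.1, 0.1]]
post x [-0.11773558] [0.3192702  0.62618611]
pad face x [-0.06655882] [-0.46002414 -0.24488655 -0.71888348  0.05563577]
stop face x [0.01731656] [-0.03933321 -0.04043706 -0.93575457 -0.11372863]
cell scene [ 0.4579  0.3299 -2.054 ] [[-0.1, -0.1], [0.0, -0.9], [-0.8, 0.1], [1.1, 0.9], [0.1, -0.2], [-0.2, 0.2]]
[[323.0, 146.0], [279.0, 234.0], [195.0, 193.0], [239.0, 105.0], [266.0, 128.0], [220.0, 220.0], [133.0, 177.0], [178.0, 86.0]]
```

Run:
```python
from h import *
hb=.016
Ls=[(-hb,hb,.005),(hb,hb,.005),(-hb,-hb,.005),(-hb,hb,.067),(hb,hb,.067),(-hb,-hb,.067)]
Sc=("scene",Ls,BS([(580,342),(510,275),(678,306),(610,180),(548,116),(717,153)]))
Tc=("top",[(hb,hb,.005),(hb,-hb,.005),(-hb,-hb,.067),(-hb,hb,.067)],BT([(322,140),(276,230),(132,178),(175,80)]))
for k in([Tc],[Sc,Tc]):
    c,r=fit(k,[.458,.33,-2.05]);print("cell",c.round(4),r.round(1).tolist())
```

```text
cell [ 0.4591  0.3306 -2.0334] [[-0.2, 0.1], [0.3, -0.0], [-0.1, -0.3], [-0.0, 0.2]]
cell [ 0.4586  0.3302 -2.0435] [[-0.0, 0.1], [-0.0, -0.6], [-0.8, 0.2], [1.2, 1.1], [0.0, 0.1], [-0.2, 0.3], [-0.0, 0.3], [0.3, 0.2], [0.0, -0.2], [0.2, 0.4]]
```

{"op": "send_rows", "data": {
  "deltas": [0.06,0.08,0.08,0,0,0,0.14,0.16,0.08,0,0,0,0.22,0.24,0.08,0,0,0,0.3,0.32,0.08,0,0,0,0.38,0.4,0.08,0,0,0,0.44,0.48,0.08,0,0,0,0.5,0.56,0.08,0,0,0,0.54,0.65,0.08,0,0,0,0.58,0.74,0.08,0,0,0,0.6,0.83,0.08,0,0,0],
  "fingers": 0
}}

```text
time_s: 1.1
eef_pos: [0.4403, -0.1672, 0.2792]
tool_rot: [-3.114, -0.412, 0.0]
contact_force: [0.2, -0.8, 0.1]
opening: 0.092
finger_force: 0.0
```

{"op": "send_rows", "data": {
  "deltas": [0,0.09,0,0,0,0.014,0,0.18,0,0,0,0.028,0.005,0.27,0,0,0,0.042,0.01,0.36,0,0,0,0.056,0.01,0.45,0,0,0,0.07,0.01,0.54,0,0,0,0.084,0.015,0.63,0,0,0,0.098,0.015,0.72,0,0,0,0.112,0.019,0.81,0,0,0,0.126,0.019,0.9,0,0,0,0.133]
}}

```text
time_s: 2.1
eef_pos: [0.4486, 0.2827, 0.2792]
tool_rot: [2.677, 1.644, -0.001]
contact_force: [0.6, -0.1, -0.5]
opening: 0.0919
finger_force: 0.0
```

{"op": "send_rows", "data": {
  "deltas": [0,0.04,0,0,0,0,0,0.04,-0.08,0,0,0,0,0.04,-0.16,0,0,0,0,0.04,-0.22,0,0,0,0,0.04,-0.22,0,0,0,0,0.04,-0.22,0,0,0,0,0.04,-0.22,0,0,0,0,0.04,-0.22,0,0,0]
}}

```text
time_s: 2.9
eef_pos: [0.4505, 0.3013, 0.1719]
tool_rot: [2.679, 1.64, 0.006]
contact_force: [-0.1, -1.0, -1.2]
opening: 0.0921
finger_force: 0.0
```

Run:
```python
from workcell import get_obs, imaging
import cv2,numpy as np
o=get_obs();R=cv2.Rodrigues(np.array(o["tool_rot"]))[0];print(o["eef_pos"],R.round(4).tolist(),o["time_s"])
i=[]
for n,x,y,w,h in(("top",90,190,80,90),("scene",335,160,80,90)):
    c=imaging.camera(n)["image"][y:y+h,x:x+w,::-1]
    i.append(cv2.convertScaleAbs(cv2.resize(c,None,fx=5,fy=5,interpolation=cv2.INTER_CUBIC),alpha=1.4))
cv2.imwrite("pics/d.png",np.hstack(i))
```

```text
[0.45049041 0.30132204 0.17194765] [[0.455, 0.8905, 0.0038], [0.8905, -0.455, 0.0015], [0.0031, 0.0027, -1.0]] 2.9
```

View pics/d.png

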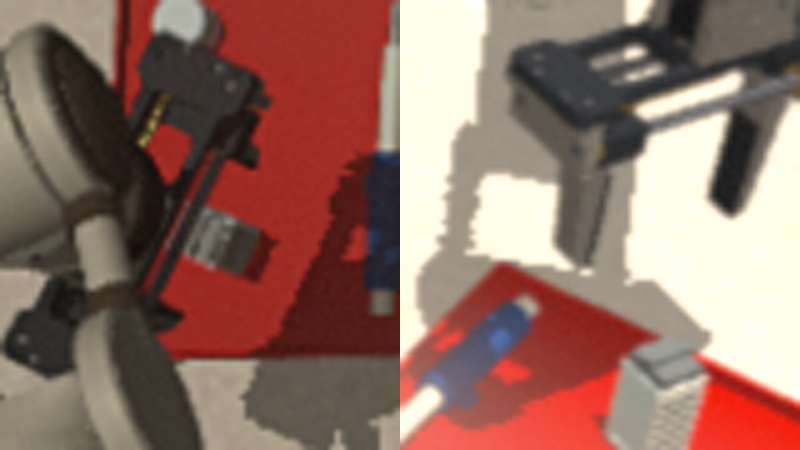

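The gripper stands short of the cell (cell not between fingers yet) and high. I'll settle and see the actual position.

{"op": "send_rows", "data": {
  "deltas": [0,0,0,0,0,0,0,0,0,0,0,0]
}}

```text
time_s: 3.2
eef_pos: [0.4493, 0.3009, 0.17]
tool_rot: [2.679, 1.64, 0.001]
contact_force: [-0.6, 0.2, -0.0]
opening: 0.0919
finger_force: 0.0
```

{"op": "send_rows", "data": {
  "deltas": [0.019,0.059,0,0,0,0,0.019,0.059,0,0,0,0,0.019,0.059,-0.05,0,0,0,0.019,0.059,-0.1,0,0,0,0.019,0.059,-0.15,0,0,0,0.019,0.059,-0.19,0,0,0,0.019,0.059,-0.228,0,0,0,0.019,0.059,-0.228,0,0,0,0.019,0.059,-0.228,0,0,0]
}}

```text
time_s: 4.1
eef_pos: [0.4586, 0.3301, 0.0559]
tool_rot: [2.679, 1.64, -0.001]
contact_force: [-0.0, -0.4, -0.0]
opening: 0.0919
finger_force: 0.0
```

{"op": "send_rows", "data": {
  "deltas": [0,0,0,0,0,0,0,0,0,0,0,0,0,0,0,0,0,0,0,0,0,0,0,0,0,0,0,0,0,0,0,0,0,0,0,0,0,0,0,0,0,0,0,0,0,0,0,0],
  "fingers": 1,
  "grip_force": 8
}}

```text
time_s: 4.9
eef_pos: [0.4586, 0.3303, 0.0556]
tool_rot: [2.679, 1.64, -0.0]
contact_force: [0.1, -0.4, 0.3]
opening: 0.0321
finger_force: 8.0
```

{"op": "send_rows", "data": {
  "deltas": [0,0,0.04,0,0,0,0,0,0.1,0,0,0,0,0,0.17,0,0,0,0,0,0.24,0,0,0,0,0,0.3,0,0,0,0,0,0.3,0,0,0]
}}

```text
time_s: 5.5
eef_pos: [0.4612, 0.3315, 0.2107]
tool_rot: [2.678, 1.64, 0.015]
contact_force: [0.6, 0.1, 0.1]
opening: 0.032
finger_force: 8.0
```

{"op": "send_rows", "data": {
  "deltas": [0.02,-0.05,0,0,0,-0.015,0.05,-0.12,0,0,0,-0.03,0.08,-0.2,0,0,0,-0.05,0.11,-0.28,0,0,0,-0.07,0.14,-0.36,0,0,0,-0.09,0.17,-0.44,0,0,0,-0.11,0.2,-0.52,0,0,0,-0.13,0.23,-0.6,0,0,0,-0.15,0.245,-0.68,0,0,0,-0.17,0.25,-0.74,0,0,0,-0.19]
}}

```text
time_s: 6.5
eef_pos: [0.5832, -0.042, 0.2035]
tool_rot: [-3.137, 0.16, 0.004]
contact_force: [0.5, 0.4, -1.5]
opening: 0.0321
finger_force: 8.0
```

{"op": "send_rows", "data": {
  "deltas": [0,0,0,0,0,0,0,0,0,0,0,0]
}}

```text
time_s: 6.7
eef_pos: [0.5828, -0.0397, 0.2039]
tool_rot: [-3.137, 0.15, 0.004]
contact_force: [0.2, 0.6, -1.6]
opening: 0.032
finger_force: 8.0
```

Run:
```python
from workcell import get_obs
import cv2,numpy as np
o=get_obs();R=cv2.Rodrigues(np.array(o["tool_rot"]))[0];y=np.arctan2(R[1,1],R[0,1])
print(o["eef_pos"],y,"turn",(-1.788-y)/2/np.pi,"shift",(np.array([.588,-.089])-o["eef_pos"][:2])/.5,o["contact_force"])
```

```text
[ 0.58280618 -0.03969663  0.20387626] -1.666141872052523 turn -0.019394323418765617 shift [ 0.01038764 -0.09860674] [ 0.24869727  0.64148073 -1.59657324]
```

{"op": "send_rows", "data": {
  "deltas": [0.0104,-0.05,0,0,0,-0.01,0.0104,-0.0986,0,0,0,-0.0194,0.0104,-0.0986,0,0,0,-0.0194,0.0104,-0.0986,-0.05,0,0,-0.0194,0.0104,-0.0986,-0.1,0,0,-0.0194,0.0104,-0.0986,-0.15,0,0,-0.0194,0.0104,-0.0986,-0.208,0,0,-0.0194,0.0104,-0.0986,-0.208,0,0,-0.0194,0.0104,-0.0986,-0.208,0,0,-0.0194,0.0104,-0.0986,-0.208,0,0,-0.0194]
}}

```text
time_s: 7.7
eef_pos: [0.59, -0.0886, 0.1035]
tool_rot: [3.123, -0.338, 0.005]
contact_force: [-0.0, -0.1, -0.2]
opening: 0.0318
finger_force: 8.0
```

Run:
```python
from workcell import get_obs, imaging
import cv2,numpy as np,pickle
o=get_obs();R=cv2.Rodrigues(np.array(o["tool_rot"]))[0];print(o["eef_pos"],R.round(4).tolist(),np.arctan2(R[1,1],R[0,1]),o["time_s"],o["contact_force"])
i=[];d={}
for n,x,y,w,h in(("top",225,155,66,90),("scene",200,170,66,90)):
    d[n]=imaging.camera(n);c=d[n]["image"][y:y+h,x:x+w,::-1]
    i.append(cv2.convertScaleAbs(cv2.resize(c,None,fx=6,fy=6,interpolation=cv2.INTER_CUBIC),alpha=1.7))
pickle.dump(d,open("cams2.pkl","wb"))
cv2.imwrite("pics/e.png",np.hstack(i))
```

```text
[ 0.59002616 -0.08857535  0.10349772] [[0.9768, -0.2141, 0.0028], [-0.2141, -0.9768, -0.0008], [0.0029, 0.0002, -1.0]] -1.786603865429213 7.7 [-0.01756947 -0.06169569 -0.15993359]
```

View pics/e.png

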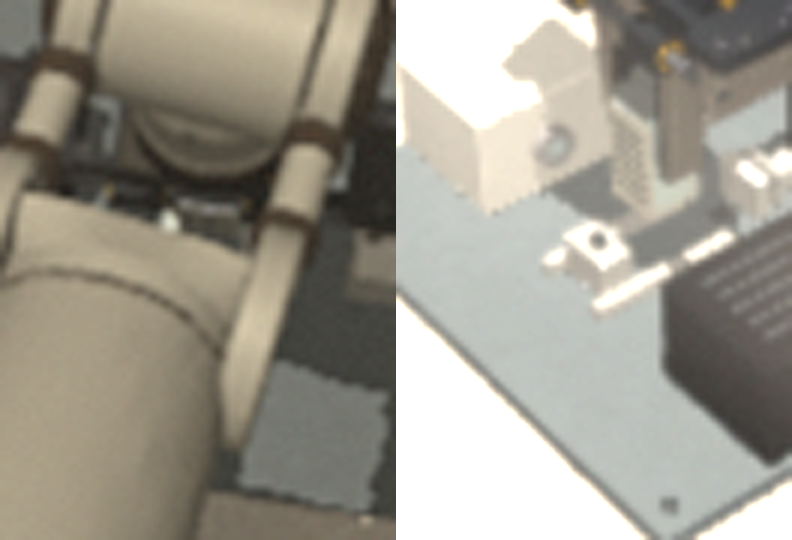

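Top view is hidden by the arm; the scene view shows the cell hanging over the channel (bottom front corner about (655,226)) between stop and pad. My scene plate corners had included the plate's side; I'll refit.

Run:
```python
from h import *
z=.014
Lp=[(.11,.165,z),(.11,-.165,z),(-.16,-.165,z),(-.16,.165,z)]
T=("top",Lp,A([(110,12),(684,98),(618,573),(25,475)]))
S=("scene",Lp,C([(373,551),(14,206),(388,20),(776,304)]))
Lr=[(.045,.022,.022),(-.045,.022,.022),(.045,-.022,.022),(-.045,-.022,.022)]
RT=("top",Lr,A([(338,150),(314,310),(419,164),(393,321)]))
RS=("scene",Lr,C([(303,316),(437,246),(252,271),(387,205)]))
# housing tops: inner faces y=+-.078, z=.080; unknown extents -> skip
for nm,k in(("S",[S]),("RS",[RS]),("S+RS",[S,RS]),("T+RT",[T,RT]),("all",[S,RS,T,RT])):
    p,r=fit(k,[.6,-.09,-.22]);print(nm,p.round(4),r.round(1).tolist())
# scene camera check against the held cell
E=lambda v:(np.array(v)-[396,0])/6+[199.5,169.5]
yaw=-.2159
for zb in(.0529,):
  P=world([.590,-.0886,yaw],[(.016,.016,zb),(.016,-.016,zb),(-.016,.016,zb),(.016,.016,zb+.062),(.016,-.016,zb+.062)])
  u=proj("scene",P);print("held cell corners in e.png",((u-[199.5,169.5])*6+[396,0]).round().tolist())
```

```text
S [ 0.6039 -0.0916 -0.2138] [[-0.1, 0.5], [-1.5, -0.3], [0.3, -0.3], [0.8, -0.3]]
RS [ 0.6024 -0.0922 -0.2297] [[-0.4, 0.2], [0.2, -0.2], [0.0, 0.3], [0.2, -0.3]]
S+RS [ 0.6031 -0.0919 -0.2152] [[-0.0, 0.3], [-1.4, -0.5], [0.5, -0.4], [0.9, -0.4], [-0.2, 0.4], [0.1, -0.2], [-0.0, 0.6], [-0.1, -0.2]]
T+RT [ 0.6031 -0.0934 -0.2198] [[-0.1, -0.7], [0.2, -0.2], [0.5, -0.1], [-0.7, 0.2], [0.3, 0.4], [-0.1, -0.1], [-0.2, 0.1], [0.0, 0.2]]
all [ 0.6029 -0.0928 -0.2177] [[-0.4, 0.1], [-1.5, -0.8], [0.5, -0.5], [0.7, -0.4], [-0.4, 0.3], [-0.1, -0.3], [-0.2, 0.5], [-0.2, -0.4], [-0.4, -0.5], [-0.0, -0.2], [0.4, -0.1], [-0.8, 0.4], [0.1, 0.5], [-0.2, 0.0], [-0.4, 0.1], [-0.2, 0.2]]
held cell corners in e.png [[652.0, 221.0], [615.0, 190.0], [701.0, 195.0], [648.0, 128.0], [610.0, 98.0]]
```

{"op": "send_rows", "data": {
  "deltas": [-0.001,-0.001,0,0,0,0,-0.001,-0.001,0,0,0,0,-0.001,-0.001,-0.02,0,0,0,-0.001,-0.001,-0.044,0,0,0,-0.001,-0.001,-0.044,0,0,0,-0.001,-0.001,-0.044,0,0,0,-0.001,-0.001,-0.044,0,0,0]
}}

```text
time_s: 8.5
eef_pos: [0.5884, -0.0895, 0.0796]
tool_rot: [-3.123, 0.341, -0.0]
contact_force: [0.1, -0.4, -1.5]
opening: 0.0321
finger_force: 8.0
```

{"op": "send_rows", "data": {
  "deltas": [0,0,-0.005,0,0,0,0,0,-0.01,0,0,0,0,0,-0.013,0,0,0,0,0,-0.016,0,0,0,0,0,-0.018,0,0,0,0,0,-0.018,0,0,0,0,0,-0.018,0,0,0]
}}

```text
time_s: 9.2
eef_pos: [0.5883, -0.0895, 0.0706]
tool_rot: [-3.123, 0.341, -0.0]
contact_force: [0.0, -1.0, -0.2]
opening: 0.0319
finger_force: 8.0
```

{"op": "send_rows", "data": {
  "deltas": [0,0,-0.002,0,0,0,0,0,-0.004,0,0,0,0,0,-0.006,0,0,0,0,0,-0.008,0,0,0,0,0,-0.008,0,0,0,0,0,-0.008,0,0,0]
}}

```text
time_s: 9.8
eef_pos: [0.5883, -0.0895, 0.0666]
tool_rot: [-3.123, 0.341, 0.0]
contact_force: [0.7, -1.0, -1.0]
opening: 0.032
finger_force: 8.0
```

{"op": "send_rows", "data": {
  "deltas": [0,0,-0.001,0,0,0,0,0,-0.002,0,0,0,0,0,-0.003,0,0,0,0,0,-0.003,0,0,0,0,0,-0.003,0,0,0]
}}

```text
time_s: 10.3
eef_pos: [0.5883, -0.0895, 0.0651]
tool_rot: [-3.123, 0.341, -0.0]
contact_force: [0.7, -0.1, -1.4]
opening: 0.0321
finger_force: 8.0
```

Well below rail-top height without contact. A little lower until the floor is felt.

{"op": "send_rows", "data": {
  "deltas": [0,0,-0.001,0,0,0,0,0,-0.002,0,0,0,0,0,-0.002,0,0,0,0,0,-0.002,0,0,0]
}}

```text
time_s: 10.7
eef_pos: [0.5884, -0.0895, 0.0645]
tool_rot: [3.123, -0.34, 0.0]
contact_force: [-1.5, 0.1, 3.8]
opening: 0.0317
finger_force: 8.0
```

{"op": "send_rows", "data": {
  "deltas": [0,0,0.001,0,0,0,0,0,0.001,0,0,0,0,0,0.001,0,0,0,0,0,0.001,0,0,0,0,0,0.001,0,0,0,0,0,0.001,0,0,0],
  "fingers": 0.35
}}

```text
time_s: 11.3
eef_pos: [0.5883, -0.0895, 0.0645]
tool_rot: [-3.123, 0.341, 0.0]
contact_force: [0.2, 0.1, 0.3]
opening: 0.0596
finger_force: 0.0
```

{"op": "send_rows", "data": {
  "deltas": [0,0,0.05,0,0,0,0,0,0.1,0,0,0,0,0,0.18,0,0,0,0,0,0.26,0,0,0,-0.1,0.02,0.26,0,0,0,-0.2,0.04,0.26,0,0,0,-0.25,0.05,0.26,0,0,0,-0.25,0.05,0.26,0,0,0,-0.25,0.05,0.26,0,0,0]
}}

```text
time_s: 12.2
eef_pos: [0.4637, -0.0646, 0.195]
tool_rot: [3.123, -0.341, 0.002]
contact_force: [-0.0, -0.2, 0.5]
opening: 0.0595
finger_force: 0.0
```

Run:
```python
from workcell import get_obs, imaging
import cv2,numpy as np,pickle
o=get_obs();print(o["eef_pos"],o["time_s"],o["contact_force"])
i=[];d={}
for n,x,y,w,h in(("top",225,155,66,90),("scene",205,170,66,90)):
    d[n]=imaging.camera(n);c=d[n]["image"][y:y+h,x:x+w,::-1]
    i.append(cv2.convertScaleAbs(cv2.resize(c,None,fx=6,fy=6,interpolation=cv2.INTER_CUBIC),alpha=1.5))
pickle.dump(d,open("cams3.pkl","wb"))
cv2.imwrite("pics/f.png",np.hstack(i))
```

```text
[ 0.46368903 -0.06461283  0.19502199] 12.2 [-0.01015454 -0.21081141  0.54736507]
```

View pics/f.png

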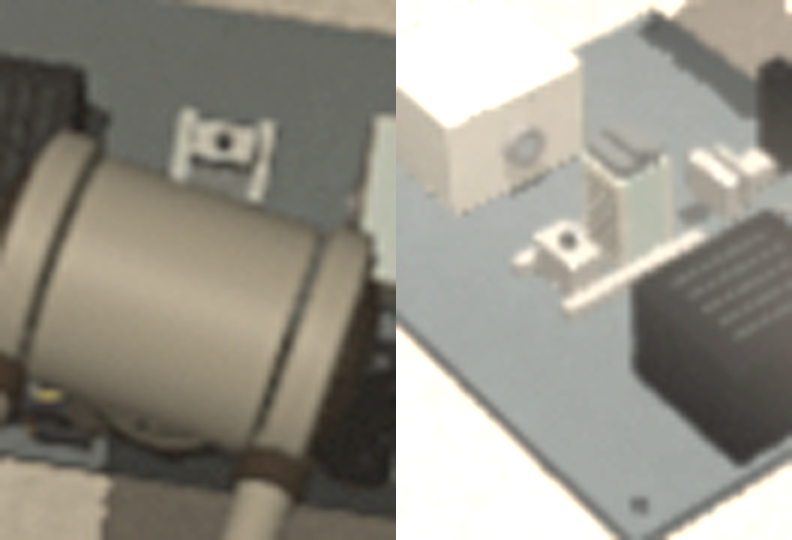

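The picture shows the cell upright in the channel, clear face to the lamp and ribbed face toward the stop, with a gap to both stop and pad. Next: close the fingers, go down behind the post and push along the light's +x.

{"op": "send_rows", "data": {
  "deltas": [-0.008,0.0066,0,0,0,0,-0.008,0.0066,0,0,0,0,-0.008,0.0066,-0.06,0,0,0,-0.008,0.0066,-0.12,0,0,0,-0.008,0.0066,-0.17,0,0,0,-0.008,0.0066,-0.21,0,0,0,-0.008,0.0066,-0.24,0,0,0,-0.008,0.0066,-0.258,0,0,0,-0.008,0.0066,-0.258,0,0,0,-0.008,0.0066,-0.258,0,0,0],
  "fingers": 1,
  "grip_force": 20
}}

```text
time_s: 13.3
eef_pos: [0.4599, -0.0614, 0.0661]
tool_rot: [3.123, -0.341, 0.001]
contact_force: [0.1, 0.0, 0.9]
opening: 0.0003
finger_force: 0.0
```

{"op": "send_rows", "data": {
  "deltas": [0,0,0,0,0,0,0,0,0,0,0,0,0,0,0,0,0,0]
}}

```text
time_s: 13.6
eef_pos: [0.4597, -0.0613, 0.0662]
tool_rot: [3.123, -0.34, 0.002]
contact_force: [1.1, -0.5, -0.0]
opening: 0.0005
finger_force: 0.0
```

{"op": "send_rows", "data": {
  "deltas": [0.0039,-0.0009,0,0,0,0,0.0078,-0.0017,0,0,0,0,0.0117,-0.0026,0,0,0,0,0.0156,-0.0035,0,0,0,0,0.0195,-0.0043,0,0,0,0,0.0234,-0.0052,0,0,0,0,0.0273,-0.006,0,0,0,0,0.0312,-0.0069,0,0,0,0,0.0351,-0.0078,0,0,0,0,0.039,-0.0086,0,0,0,0]
}}

```text
time_s: 14.6
eef_pos: [0.4766, -0.0649, 0.0653]
tool_rot: [-3.123, 0.339, 0.01]
contact_force: [-10.1, 1.9, 9.0]
opening: 0.0003
finger_force: 5.2
```

{"op": "send_rows", "data": {
  "deltas": [0.0039,-0.0009,0,0,0,0,0.0078,-0.0017,0.001,0,0,0,0.0117,-0.0026,0.002,0,0,0,0.0156,-0.0035,0.002,0,0,0,0.0195,-0.0043,0.002,0,0,0,0.0234,-0.0052,0.002,0,0,0,0.0273,-0.006,0.002,0,0,0,0.0312,-0.0069,0.002,0,0,0,0.0351,-0.0078,0.002,0,0,0,0.039,-0.0086,0.002,0,0,0]
}}

```text
time_s: 15.6
eef_pos: [0.4952, -0.0691, 0.0654]
tool_rot: [-3.122, 0.339, 0.013]
contact_force: [-9.3, 0.2, 5.1]
opening: 0.0004
finger_force: 5.1
```

{"op": "send_rows", "data": {
  "deltas": [0.0039,-0.0009,0,0,0,0,0.0078,-0.0017,0,0,0,0,0.0117,-0.0026,0,0,0,0,0.0156,-0.0035,0,0,0,0,0.0186,-0.0041,0,0,0,0,0.0215,-0.0048,0,0,0,0,0.0244,-0.0054,0,0,0,0,0.0273,-0.006,0,0,0,0,0.0302,-0.0067,0,0,0,0,0.0331,-0.0073,0,0,0,0]
}}

```text
time_s: 16.6
eef_pos: [0.5115, -0.0728, 0.0654]
tool_rot: [-3.122, 0.339, 0.014]
contact_force: [-11.6, 0.9, 4.6]
opening: 0.0004
finger_force: 5.5
```

```bash
cat > s.py <<'E'
from workcell import get_obs
import numpy as np
o=get_obs();u=np.array([.9764,-.216]);e=o["eef_pos"];p=np.array([.603,-.093])
print(o["time_s"],"x",(e[:2]-p)@u,"z",e[2],"Fx",o["contact_force"][:2]@u,o["contact_force"],"pad face est",(e[:2]-p)@u+.068)
E
python3 s.py
```

```text
16.6 x -0.0936773408405062 z 0.06536650325151164 Fx -11.514543384464787 [-11.58284323   0.9493299    4.55658859] pad face est -0.0256773408405062
```

{"op": "send_rows", "data": {
  "deltas": [0.002,-0.0004,0,0,0,0,0.004,-0.0009,0,0,0,0,0.006,-0.0013,0,0,0,0,0.008,-0.0018,0,0,0,0,0.01,-0.0022,0,0,0,0]
}}

```text
time_s: 17.1
eef_pos: [0.5165, -0.0739, 0.0654]
tool_rot: [-3.122, 0.339, 0.014]
contact_force: [-10.9, 0.2, 4.9]
opening: 0.0003
finger_force: 5.5
```

{"op": "send_rows", "data": {
  "deltas": [0.002,-0.0004,0,0,0,0,0.004,-0.0009,0,0,0,0]
}}

```text
time_s: 17.3
eef_pos: [0.5185, -0.0743, 0.0653]
tool_rot: [-3.122, 0.339, 0.014]
contact_force: [-12.1, 0.3, 5.7]
opening: 0.0008
finger_force: 5.5
```

{"op": "send_rows", "data": {
  "deltas": [0.002,-0.0004,0,0,0,0,0.003,-0.0007,0,0,0,0]
}}

```text
time_s: 17.5
eef_pos: [0.52, -0.0747, 0.0653]
tool_rot: [-3.122, 0.339, 0.014]
contact_force: [-11.9, -0.2, 5.5]
opening: 0.0007
finger_force: 5.5
```

{"op": "send_rows", "data": {
  "deltas": [0.001,-0.0002,0,0,0,0,0.002,-0.0004,0,0,0,0]
}}

```text
time_s: 17.7
eef_pos: [0.521, -0.0749, 0.0654]
tool_rot: [-3.122, 0.34, 0.014]
contact_force: [-11.5, 0.9, 5.5]
opening: 0.0005
finger_force: 5.5
```

{"op": "send_rows", "data": {
  "deltas": [0.001,-0.0002,0,0,0,0,0.002,-0.0004,0,0,0,0]
}}

```text
time_s: 17.9
eef_pos: [0.5218, -0.0751, 0.0653]
tool_rot: [-3.122, 0.339, 0.015]
contact_force: [-11.6, -0.4, 6.7]
opening: 0.0009
finger_force: 6.0
```

{"op": "send_rows", "data": {
  "deltas": [0.001,-0.0002,0,0,0,0,0.002,-0.0004,0,0,0,0]
}}

```text
time_s: 18.1
eef_pos: [0.5226, -0.0752, 0.0654]
tool_rot: [-3.122, 0.339, 0.016]
contact_force: [-12.9, 0.3, 6.7]
opening: 0.0004
finger_force: 6.6
```

{"op": "send_rows", "data": {
  "deltas": [0.001,-0.0002,0,0,0,0,0.002,-0.0004,0,0,0,0]
}}

```text
time_s: 18.3
eef_pos: [0.5233, -0.0754, 0.0653]
tool_rot: [-3.122, 0.339, 0.017]
contact_force: [-14.4, -0.2, 7.5]
opening: 0.0004
finger_force: 7.2
```

{"op": "send_rows", "data": {
  "deltas": [0,0,0,0,0,0,0,0,0,0,0,0]
}}

```text
time_s: 18.5
eef_pos: [0.5233, -0.0754, 0.0653]
tool_rot: [-3.122, 0.339, 0.016]
contact_force: [-14.1, 0.4, 8.0]
opening: 0.0005
finger_force: 6.9
```

{"op": "send_rows", "data": {
  "deltas": [0.001,-0.0002,0,0,0,0,0.0022,-0.0005,0,0,0,0,0.0022,-0.0005,0,0,0,0]
}}

```text
time_s: 18.8
eef_pos: [0.5242, -0.0756, 0.0653]
tool_rot: [-3.122, 0.339, 0.018]
contact_force: [-15.2, 0.0, 10.0]
opening: 0.0005
finger_force: 7.6
```

About 4.5 N above sliding force. Backing off straight, then up, and looking.

{"op": "send_rows", "data": {
  "deltas": [-0.004,0.0009,0,0,0,0,-0.01,0.0022,0,0,0,0,-0.03,0.0065,0,0,0,0,-0.06,0.013,0,0,0,0,-0.09,0.02,0,0,0,0,-0.09,0.02,0.08,0,0,0,-0.1,0.02,0.16,0,0,0,-0.16,0.02,0.24,0,0,0,-0.2,0.02,0.3,0,0,0,-0.2,0.02,0.3,0,0,0]
}}

```text
time_s: 19.8
eef_pos: [0.4294, -0.0672, 0.2213]
tool_rot: [3.12, -0.341, 0.014]
contact_force: [-0.1, -1.2, -0.5]
opening: 0.0002
finger_force: 0.0
```

{"op": "send_rows", "data": {
  "deltas": [0,-0.08,0.05,0,0,0,0,-0.16,0.05,0,0,0,0,-0.24,0.05,0,0,0,0,-0.32,0.05,0,0,0,0,-0.4,0.05,0,0,0,0,-0.4,0.05,0,0,0,0,-0.4,0.05,0,0,0]
}}

```text
time_s: 20.5
eef_pos: [0.4281, -0.2663, 0.2402]
tool_rot: [-3.121, 0.343, 0.002]
contact_force: [-1.1, -0.1, -0.1]
opening: 0.0003
finger_force: 0.0
```

Run:
```python
from workcell import get_obs, imaging
import cv2,numpy as np,pickle
o=get_obs();print(o["eef_pos"],o["time_s"],o["contact_force"])
i=[];d={}
for n,x,y,w,h in(("top",225,155,66,90),("scene",205,170,66,90)):
    d[n]=imaging.camera(n);c=d[n]["image"][y:y+h,x:x+w,::-1]
    i.append(cv2.convertScaleAbs(cv2.resize(c,None,fx=6,fy=6,interpolation=cv2.INTER_CUBIC),alpha=1.5))
cv2.imwrite("pics/g.png",np.hstack(i))
```

```text
[ 0.4280952  -0.26631669  0.24022443] 20.5 [-1.08897178 -0.12421557 -0.05003007]
```

View pics/g.png

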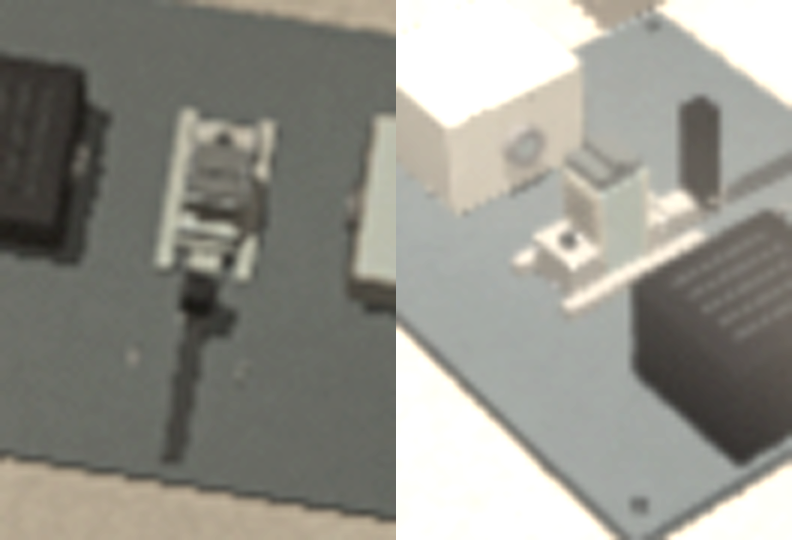

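The cell stands upright against the stop, with the pad against its rear face at about (205,240) in the top crop. It is square in the channel and its clear faces point to lamp and detector. The arm is clear.

```bash
python3 -c "
from workcell import robot
print(robot.job_done())"
```

```text
the job is handed in; nothing more can be done
None
```

The cell is clamped square against the stop with its clear faces to the lamp and detector. The pad is pressed back about 3 mm (roughly 4.5 N beyond the sliding force, estimated from the wrist force). I handed the job in at about 20.5 s, but no verdict came back.

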